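Unhook the rinse basket and seat it in the cleaner

ROBOT

A 6-joint arm with a two-finger parallel gripper is mounted at the origin on the work surface. World frame = base frame: x ahead of the robot, y to its left, z up, the work surface at z = 0. Lengths are in mm, angles in rad, forces in N, time in s.
With the tool pointing down it reaches from about 275 to 750 mm from the base axis. Payload 10.2 kg.
Tool frame: the origin (TCP) lies at the very end of the fingers, on their centre line; the grasp point (between the pads) lies 19 mm behind it; z points along the fingers, y is the line along which they close (so a half turn about z gives the same grasp; the last joint's range is limited). The gripper opens to 85 mm and grips with 20 to 120 N. Pads are 22 mm wide; open, the fingers measure 114 mm over their backs; the gripper's body (76 mm by 85 mm) begins 54 mm behind the grasp point. The pads swing forward as they close: fully open they stand 13 mm farther back than shut.
Start: joints at [0.931, 0.313, 1.498, -0, 1.331, -0.223], TCP at [212.552, 480.055, 231.294] pointing down, gripper open.
Joint ranges: [-2.94, 2.94], [-0.97, 2.17], [0.19, 2.56], [-1.23, 4.37], [0.02, 3.11], [-2.88, 2.88]. Speed limits (rad/s): [2.39, 2.39, 3.01, 3.14, 3.14, 3.14].

INTERFACE

Orientations are given as a unit quaternion [w, x, y, z].
In Python, from rig import * gives the robot as it stands. The module is installed in compiled form; this text tells all that it offers.
- The arm moves only by the shell command python3 -m crank 'ROWS' [FORCE]. ROWS is JSON, a list that holds one entry, the list of rows, each a list of 7 numbers: the shift along the tool's x, y, z in units of 25 mm (1.0 is 25 mm), then the turn, a rotation vector about the tool's x, y, z in units of 8 degrees (1.0 is 8 degrees), then the finger opening in mm, from 0 to 85.4. A call has exactly 8 rows; each row shifts and turns the commanded pose from where the row before left it, along the tool's axes as they then stand; what a row does not reach is not made up. A row lasts 1/10 s, in which the tool goes at most 50 mm and 8.59 degrees, less where a joint would pass 70% of its speed; a pose out of reach is approached as far as the arm can. A call is refused whole if a number of a shift passes 1 or a number of a turn 1, either way. A call with a gripper value outside its range is refused whole. The fingers move at their own pace and stop on an object; FORCE is the grip in N (left out, the last holds). Time passes only in rows, so rows that do not move let the fingers close, or fill a call up. It gives the time, the measured TCP pose, the force, the opening and the grip force at its end, in the units of the state.
- sense(): the state, without advancing time (a new reading comes with each control period).
- capture(name): name is "side" or "top"; returns the picture (384x512x3 uint8, blue, green, red); there is no depth.
- camera_model(name): a dict with "fx", "fy", "cx", "cy" (pixels), "k1" (the pictures are not rectified: a ray, as slopes to the right and down, at radius r is drawn at 1 + k1 r^2 times it, then the intrinsics apply), "world_from_camera" (4x4, takes a point from camera to world coordinates). Camera axes: x right, y up, looking along -z (the intrinsics and any distortion apply to the point x, -y, -z); pixel columns grow to the right and rows downward; lengths in mm; the calibration is good to about 2 mm. A picture is of the moment at which its call begins. camera_model takes no time and is no camera call.
- finish_job(): hands the job in; it is judged then, once.
The state is a dict: "time_s": time; "joints": joint angles; "dq": joint speeds; "tau": joint torques, N m; "eef_pos": TCP position; "ee_rot": TCP orientation; "force": force on the tool from outside, world axes, zero at the start; "wrist_torque": the same for the moment, N m; "grip_width": opening from 0.0 (shut) to 1.0 (fully open); "grip_force": force on a finger pad.
Only numpy, scipy, OpenCV 4.12 (cv2) and the standard library are available. Lean on these libraries where they do the work, as an engineer would, in place of code of your own. Each camera call takes 0.05 s, during which the arm holds its last target. There are 200 camera calls.

TASK

Take the rinse basket off its deep hook by the blue handle: ease it up in light contact until it just passes the tip of the orange nose, then draw it off, and set it fully home and level in the well of the ultrasonic cleaner, either way round, and let go. Do not force it against the hook, do not drop or ram it into the cleaner, keep it upright, and leave everything else on the bench where it is.

Things in the scene. Friction and masses are not known exactly. Their poses are not given: they have to be found in the camera images.
- basket: Steel rinse basket with clipped-in boards, 0.25 to 0.5 kg, hanging on the hook. Origin: centre of its underside; z up; +x towards its back plate. Basin 130 (x) x 80 (y) x 45 mm. A blue handle bar spans it in y. The back plate, 4 mm thick (x = 61 to 65 mm), 145 mm tall, has a closed hanging slot, 18 mm wide, 51 mm tall (heights 80 to 131 mm).
- handle (a point): Centre of the basket's blue handle bar, 119 mm over the basket's origin. Flat bar: 12 mm thick (x), 80 mm long (y), 22 mm tall, on posts at y = +-35 mm. Grip it across its thickness from above; keep the fingers' opening under 55 mm there, as the hook's nose is about 50 mm behind the bar. Axes as the basket's.
- eye_top (a point): Middle of the top edge of the slot in the basket's back plate, by which it hangs: 131 mm over the basket's origin, 63 mm behind the handle in +x. The slot's bottom edge is 51 mm lower. Axes as the basket's.
- stand: Hook stand, fixed: aluminium post 30 x 30 mm, 220 mm tall, base plate 120 x 120 mm. Origin at bench level under the post's front face; z up; the hook points along -x and the basket leaves it along -x. A rubber bumper on the post steadies the basket's back. The hook bends if forced: keep below 25 N on it.
- hook_seat (a point): Top of the hook's short steel arm (10 mm wide, 6 mm tall) where the basket hangs, 9 mm in front of the post's face, 200 mm over the bench. Axes as the stand's.
- hook_end (a point): End of the hook's arm, at the height of its top, 17 mm in front of the post. Here sits the nose, an orange upright plate, 12 mm wide, 6 mm thick, 46 mm tall, round-ended, clamped at a height that varies and is NOT measured: its top 16 to 40 mm above this point. The 51 mm slot passes it with 5 mm in all to spare: feel for the tip, drawing lightly along -x while rising. Axes as the stand's.
- cleaner: White bench-top ultrasonic cleaner, fixed, empty: 200 (x) x 150 (y) x 85 mm, blue front panel at -x. Origin: centre of its underside. In its top a straight rectangular well, 134 (x) x 84 (y) mm and 50 mm deep, chamfered by 3 mm at the mouth, takes the basket either way round.
- well (a point): Centre of the floor of the cleaner's well, 35 mm over the bench; the seated basket's origin lies here. Axes as the cleaner's.
- spool: Bystander: blue solder reel, 56 mm diameter, 50 mm tall, standing.
- adapter: Bystander: black power adapter, 75 x 45 x 30 mm.
- meter: Bystander: yellow hand meter lying flat, 160 x 80 x 41 mm.
- flux: Bystander: white bottle with red cap, 40 mm diameter, 110 mm tall.
- driver: Bystander: screwdriver lying on the bench.
- parts_tray: Bystander: grey divided parts tray, 100 x 140 x 30 mm.
- pen_cup: Bystander: black pen cup, 70 mm wide, 90 mm tall.
Not all that is in view belongs to the job. Several things have the shape of the basket; the one meant has the colours described above.

How it is judged:
By the outcome, as a careful person would: the job done as asked, in the order asked, and still so for the second after the job is handed in, with the robot touching nothing.
It also fails if it takes over 72 s, if anything falls off the work surface, if the arm or the gripper's body presses on something with over 40 N, if the wrist force passes 120 N, or if a joint passes its speed limit or range.

## Working session

There is one attempt and no reset: what is moved stays moved. The work goes in short steps, Python scripts to look and compute and a shell command to move; the robot and the scene stay as the last step left them, time stands still between calls to the robot, and variables do not carry over. Pictures are saved under pics/ and viewed, at most 10 in all, crops included, and the job is handed in when it is done.

```bash
mkdir -p pics; python3 - <<'E'
from rig import *
import cv2
for n in("side","top"):
    cv2.imwrite(f"pics/{n}0.png",capture(n)); m=camera_model(n); print(n,m)
s=sense(); print(s)
E
```

```text
side {'fx': 376.7972681279377, 'fy': 376.7972681279377, 'cx': 255.29205994577876, 'cy': 190.2549473553606, 'k1': -0.07259103618500386, 'world_from_camera': array([[ 9.99868380e-01, -1.13684384e-02, -1.15750490e-02,
         4.68788649e+02],
       [-3.97924224e-03,  5.19815493e-01, -8.54269290e-01,
        -9.78011581e+02],
       [ 1.57285976e-02,  8.54202910e-01,  5.19701837e-01,
         7.47039745e+02],
       [ 0.00000000e+00,  0.00000000e+00,  0.00000000e+00,
         1.00000000e+00]])}
top {'fx': 398.552689962552, 'fy': 398.552689962552, 'cx': 258.6486172272707, 'cy': 191.49942700659153, 'k1': -0.12651282417932133, 'world_from_camera': array([[-1.96616384e-02,  9.89595560e-01, -1.42527354e-01,
         3.43810963e+02],
       [-9.99801734e-01, -1.90118029e-02,  5.91987702e-03,
         1.28918043e+01],
       [ 3.14858206e-03,  1.42615490e-01,  9.89773160e-01,
         1.32554860e+03],
       [ 0.00000000e+00,  0.00000000e+00,  0.00000000e+00,
         1.00000000e+00]])}
{'time_s': 0.1, 'joints': array([ 9.30615021e-01,  3.13375663e-01,  1.49836091e+00,  3.17895471e-05,
        1.33100752e+00, -2.23373399e-01]), 'dq': array([-1.23592061e-03, -1.04904599e-03, -4.11771827e-03,  1.80833715e-05,
        4.48302612e-04,  1.79394049e-03]), 'tau': array([ 3.10570511e-03, -4.12895465e+01, -2.60139960e+01, -1.51087256e-04,
        3.07792870e-03,  7.87005047e-05]), 'eef_pos': array([212.39277129, 479.86710088, 230.80179009]), 'ee_rot': array([-2.54951360e-04,  2.06902320e-01,  9.78361435e-01, -5.16421401e-04]), 'force': array([-0.03100324, -0.44598259, -0.16620431]), 'wrist_torque': array([-0.01121104, -0.01519802,  0.01501791]), 'grip_force': 0.0, 'grip_width': 1.0043706154529106}
```

View pics/side0.png

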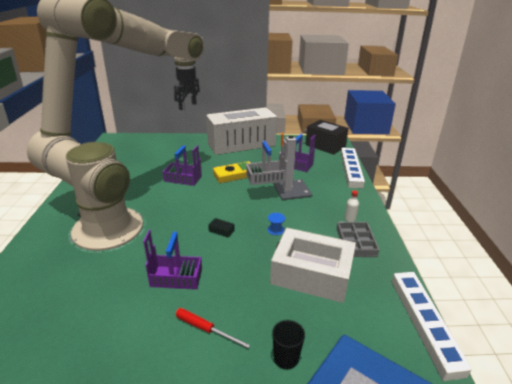

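View pics/top0.png

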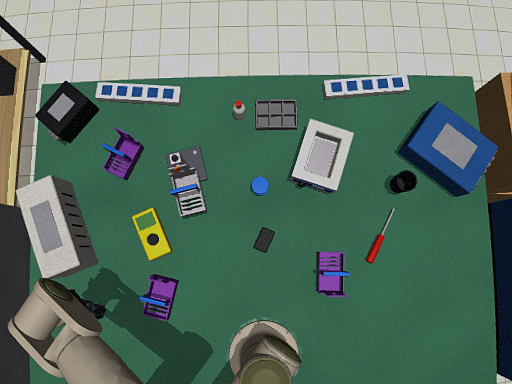

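Side view: a steel basket hangs on the stand at about (268,172). Purple look-alikes are at (183,172), (305,155) and (173,268), and the cleaner is at (313,262). 
Candidates in the top view: steel basket at (186,190) on the hook; purple ones at (122,155), (160,297) and (330,273). I choose the steel one on the stand and will check it in a close crop.

```bash
python3 - <<'E'
import cv2,numpy as np
t=cv2.imread("pics/top0.png");s=cv2.imread("pics/side0.png")
a=cv2.resize(t[140:225,150:220],None,fx=7,fy=7,interpolation=cv2.INTER_CUBIC)[:595]
cv2.imwrite("pics/c1.png",a[:,:])
b=cv2.resize(s[130:205,235:325],None,fx=8,fy=8,interpolation=cv2.INTER_CUBIC)
cv2.imwrite("pics/c2.png",b)
c=cv2.resize(t[110:200,280:365],None,fx=6,fy=6,interpolation=cv2.INTER_CUBIC)
cv2.imwrite("pics/c3.png",c)
E
```

```text
(no output)
```

View pics/c1.png

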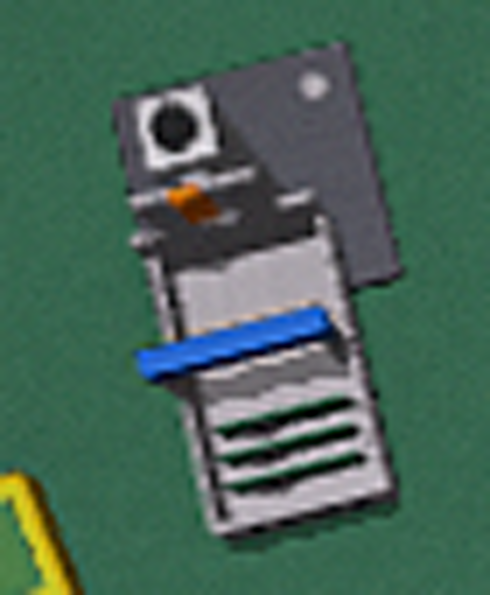

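View pics/c2.png

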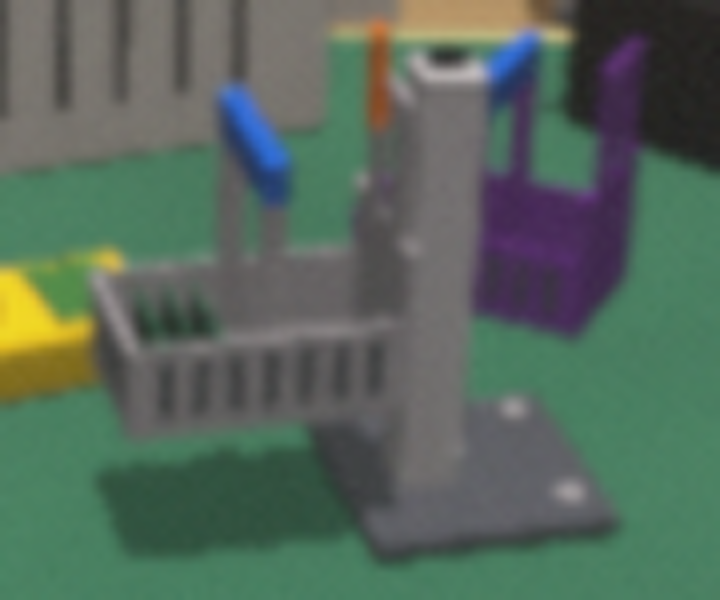

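View pics/c3.png

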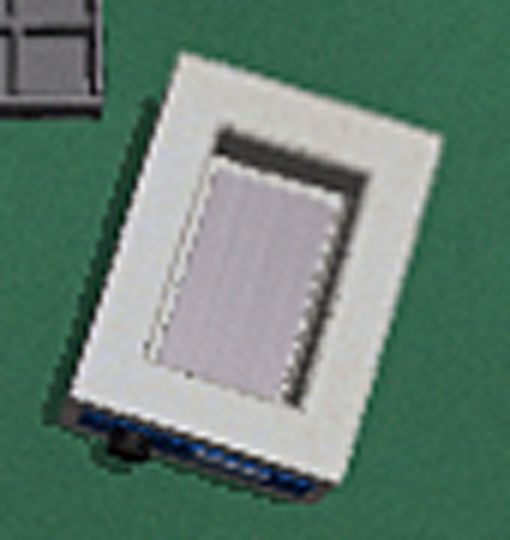

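Crop c1/c2: the steel basket with blue bar (c1 (235,345)) hangs on the stand with the orange nose (c1 (193,203)), so this is the right one. In c2 the nose tip is at about (378,22). c3: white rim corners at about (183,55), (440,135), (340,487), (75,400); well mouth corners at (222,125), (372,170), (303,408), (148,358).

```bash
cat > h.py <<'E'
import cv2,numpy as np
from rig import *
from scipy.optimize import least_squares
M={n:camera_model(n) for n in("side","top")}
def proj(n,P):
    m=M[n];W=np.array(m["world_from_camera"]);p=(np.atleast_2d(P)-W[:3,3])@W[:3,:3]
    a=p[:,0]/-p[:,2];b=-p[:,1]/-p[:,2];k=1+m["k1"]*(a*a+b*b)
    return np.c_[m["fx"]*a*k+m["cx"],m["fy"]*b*k+m["cy"]]
def body(x,y,th,L):
    L=np.atleast_2d(L).astype(float);c,s=np.cos(th),np.sin(th)
    return np.c_[x+c*L[:,0]-s*L[:,1],y+s*L[:,0]+c*L[:,1],L[:,2]]
def fitpose(n,L,px,g):
    r=least_squares(lambda q:(proj(n,body(*q,L))-px).ravel(),g)
    return r.x,np.abs(r.fun).max()
E
python3 - <<'E'
from h import *
t=cv2.imread("pics/top0.png");s=cv2.imread("pics/side0.png")
def blue(im,x0,x1,y0,y1):
    h=cv2.cvtColor(im,cv2.COLOR_BGR2HSV);m=cv2.inRange(h,(100,130,60),(125,255,255));z=m*0;z[y0:y1,x0:x1]=m[y0:y1,x0:x1]
    ys,xs=np.nonzero(z);return np.array([xs.mean(),ys.mean()]),len(xs),cv2.minAreaRect(np.c_[xs,ys].astype(np.float32))
bt=blue(t,165,202,175,200);bs=blue(s,258,273,138,158);print(bt,bs)
r=least_squares(lambda P:np.r_[proj("top",P)[0]-bt[0],proj("side",P)[0]-bs[0]],[500,200,188]);print("handle",r.x,r.fun)
o=lambda c,k,x,y:np.array(c)/k+[x,y]-.5+.5/k
c1=lambda c:o(c,7,150,140);c3=lambda c:o(c,6,280,110)
# handle top face fits
print("bar",fitpose("top",[[-6,40,199],[6,40,199],[6,-40,199],[-6,-40,199]],c1([[143,365],[137,350],[325,308],[330,325]]),[500,200,.0]))
print("post",fitpose("top",[[0,15,220],[30,15,220],[30,-15,220],[0,-15,220]],c1([[148,172],[137,100],[208,85],[220,155]]),[560,200,.0]))
print("clean",fitpose("top",[[100,75,85],[100,-75,85],[-100,-75,85],[-100,75,85]],c3([[183,55],[440,135],[340,487],[75,400]]),[500,-150,-.2]))
print("wellm",fitpose("top",[[70,45,85],[70,-45,85],[-70,-45,85],[-70,45,85]],c3([[222,125],[372,170],[303,408],[148,358]]),[500,-150,-.2]))
# nose tip in both
nt=o([378,22],8,235,130);tt=c1([185,190])
r=least_squares(lambda P:np.r_[proj("top",P)[0]-tt,proj("side",P)[0]-nt],[550,200,220]);print("nose",r.x,r.fun)
E
```

```text
(array([182.82608696, 188.30434783]), 115, ((182.8235626220703, 188.29412841796875), (3.8805696964263916, 27.649059295654297), 75.96376037597656)) (array([266.70491803, 147.75409836]), 61, ((266.9000244140625, 147.30001831054688), (14.758047103881836, 4.919349670410156), 63.43495178222656))
handle [521.51790707 225.39571332 189.54541038] [-0.00976577 -0.19226226 -0.23037316  0.03316728]
bar (array([5.21196202e+02, 2.23265569e+02, 1.99302463e-01]), np.float64(1.0054040140614688))
post (array([5.89880618e+02, 2.40211719e+02, 1.86196202e-01]), np.float64(0.1991421944616718))
clean (array([ 6.39787957e+02, -2.03123281e+02, -3.30100855e-01]), np.float64(0.5881612498951654))
wellm (array([ 6.41284376e+02, -2.03837928e+02, -3.31292122e-01]), np.float64(1.0581230768667353))
nose [573.31883267 234.75641263 244.67503716] [ 0.001239    0.051471    0.06288492 -0.01086736]
```

```bash
python3 -m crank '[[[0,0,-0.15,0,0,0.986,42],[0,0,-0.15,0,0,0.986,42],[0,0,-0.15,0,0,0.986,42],[0,0,-0.15,0,0,0.986,42],[0,0,-0.15,0,0,0.986,42],[0,0,-0.15,0,0,0.986,42],[0,0,-0.15,0,0,0.986,42],[0,0,-0.15,0,0,0,42]]]' 40
cat >> h.py <<'E'
from scipy.spatial.transform import Rotation as R
def go(p,yaw=None):
    s=sense();q=s["ee_rot"];r=R.from_quat([q[1],q[2],q[3],q[0]]);m=r.as_matrix()
    print("pos",s["eef_pos"].round(1),"yaw_y",np.arctan2(m[1,1],m[0,1]).round(4),"tilt",m[:,2].round(4),"F",s["force"].round(2),"gw",round(s["grip_width"]*85.4,1),"gf",s["grip_force"],"t",s["time_s"])
    if p is not None: print("units",(m.T@(np.array(p)-s["eef_pos"])/25).round(3))
E
python3 -c "
from h import *
go([521,225.5,262])"
```

```text
time_s: 0.9
eef_pos: [212.5, 479.9, 261.2]
ee_rot: [0.0, 0.637, 0.771, -0.0]
force: [-0.6, 0.3, -0.1]
grip_width: 0.492
grip_force: 0.0
pos [212.5 479.9 261.2] yaw_y 0.1891 tilt [-4.e-04 -6.e-04 -1.e+00] F [-0.63  0.3  -0.11] gw 42.0 gf 0.0 t 0.9
units [-12.316  10.207  -0.032]
```

```bash
python3 -m crank '[[[-0.82,0.68,0,0,0,0,42],[-0.82,0.68,0,0,0,0,42],[-0.82,0.68,0,0,0,0,42],[-0.82,0.68,0,0,0,0,42],[-0.82,0.68,0,0,0,0,42],[-0.82,0.68,0,0,0,0,42],[-0.82,0.68,0,0,0,0,42],[-0.82,0.68,0,0,0,0,42]]]'
python3 -m crank '[[[-0.82,0.68,0,0,0,0,42],[-0.82,0.68,0,0,0,0,42],[-0.82,0.68,0,0,0,0,42],[-0.82,0.68,0,0,0,0,42],[-0.82,0.68,0,0,0,0,42],[-0.82,0.68,0,0,0,0,42],[-0.82,0.68,0,0,0,0,42],[0,0,0,0,0,0,42]]]'
python3 - <<'E'
from h import *
go([521,225.5,171])
a=capture("side")[100:190,225:325];b=capture("top")[130:220,145:235]
cv2.imwrite("pics/d.png",np.hstack([cv2.resize(a,(440,396)),cv2.resize(b,(360,360))][:1]+[cv2.resize(b,(360,396))]))
E
```

```text
time_s: 1.7
eef_pos: [377.8, 343.9, 261.2]
ee_rot: [-0.0, 0.635, 0.772, -0.0]
force: [0.3, 0.0, 0.3]
grip_width: 0.497
grip_force: 0.0
time_s: 2.5
eef_pos: [522.8, 224.4, 260.6]
ee_rot: [-0.0, 0.636, 0.771, -0.0]
force: [-0.1, 0.2, -1.0]
grip_width: 0.491
grip_force: 0.0
pos [522.8 224.4 260.6] yaw_y 0.1912 tilt [-6.e-04 -7.e-04 -1.e+00] F [-0.1   0.23 -1.  ] gw 42.0 gf 0.0 t 2.5
units [ 0.06  -0.058  3.583]
```

View pics/d.png

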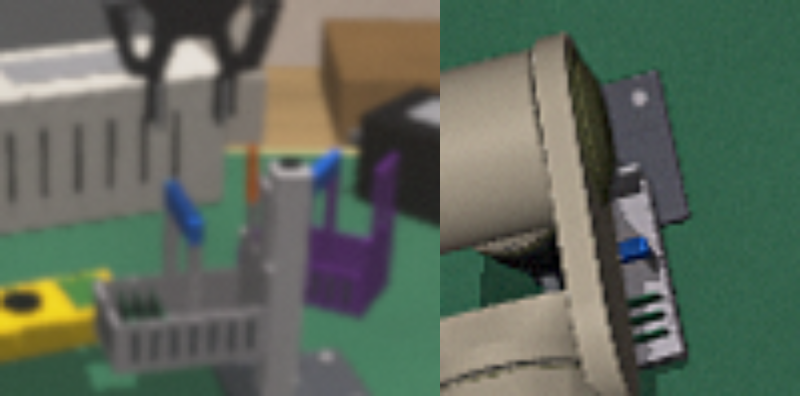

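The picture shows the fingers (155,110) and (222,105) in line with the blue bar (185,212), straddling it. The nose (252,170) is clear behind. Descending.

```bash
python3 -m crank '[[[0.01,-0.01,0.35,0,0,0,42],[0.01,-0.01,0.35,0,0,0,42],[0.01,-0.01,0.35,0,0,0,42],[0.01,-0.01,0.35,0,0,0,42],[0.01,-0.01,0.35,0,0,0,42],[0,0,0.35,0,0,0,42],[0,0,0.35,0,0,0,42],[0,0,0.35,0,0,0,42]]]'
python3 -m crank '[[[0,0,0.25,0,0,0,42],[0,0,0.25,0,0,0,42],[0,0,0.2,0,0,0,42],[0,0,0.08,0,0,0,42],[0,0,0,0,0,0,30],[0,0,0,0,0,0,24],[0,0,0,0,0,0,20],[0,0,0,0,0,0,17]]]' 20
python3 -c "
from h import *
go([521,225.5,171])"
```

```text
time_s: 3.4
eef_pos: [519.7, 227.3, 190.5]
ee_rot: [0.0, 0.637, 0.771, -0.0]
force: [0.5, -0.2, -0.1]
grip_width: 0.493
grip_force: 0.0
time_s: 4.2
eef_pos: [519.6, 227.4, 171.8]
ee_rot: [-0.0, 0.637, 0.771, -0.0]
force: [0.9, -0.6, 0.0]
grip_width: 0.198
grip_force: 0.0
pos [519.6 227.4 171.8] yaw_y 0.1904 tilt [-1.e-04 -0.e+00 -1.e+00] F [ 0.9  -0.6   0.03] gw 16.9 gf 0.0 t 4.2
units [-0.084  0.042  0.032]
```

```bash
python3 -m crank '[[[0,0,0,0,0,0,15],[0,0,0,0,0,0,14],[0,0,0,0,0,0,13],[0,0,0,0,0,0,12],[0,0,0,0,0,0,11],[0,0,0,0,0,0,9],[0,0,0,0,0,0,6],[0,0,0,0,0,0,4]]]' 20
python3 -m crank '[[[0,0,0,0,0,0,4],[0,0,0,0,0,0,4],[0,0,0,0,0,0,4],[0,0,0,0,0,0,4],[0,0,0,0,0,0,4],[0,0,0,0,0,0,4],[0,0,0,0,0,0,4],[0,0,0,0,0,0,4]]]' 60
python3 -c "
from h import *
go(None);print(sense()['wrist_torque'])"
```

```text
time_s: 5.0
eef_pos: [519.5, 227.5, 171.8]
ee_rot: [-0.0, 0.637, 0.771, 0.0]
force: [-2.2, 4.5, 1.0]
grip_width: 0.141
grip_force: 20.4
time_s: 5.8
eef_pos: [519.5, 227.6, 172.0]
ee_rot: [-0.0, 0.637, 0.771, 0.0]
force: [-3.0, 4.4, 1.8]
grip_width: 0.13
grip_force: 58.0
pos [519.5 227.6 172. ] yaw_y 0.1906 tilt [-2.e-04  6.e-04 -1.e+00] F [-2.99  4.38  1.75] gw 11.1 gf 57.973759174346924 t 5.8
[0.76929515 0.40385213 0.33691317]
```

```bash
python3 -m crank '[[[0.02,0,-0.05,0,0,0,4],[0.02,0,-0.05,0,0,0,4],[0,0,-0.05,0,0,0,4],[0,0,-0.05,0,0,0,4],[0,0,-0.05,0,0,0,4],[0,0,-0.05,0,0,0,4],[0,0,-0.05,0,0,0,4],[0,0,-0.05,0,0,0,4]]]'
cat > st.py <<'E'
from h import *
s=sense();F=s["force"];t=s["wrist_torque"];c,d=np.cos(.19),np.sin(.19);g=lambda v:[round(float(x),2) for x in(c*v[0]+d*v[1],-d*v[0]+c*v[1],v[2])]
P=s["eef_pos"]-[519.5,227.6,172]
print("F_bask",g(F),"T",g(t),"dP",g(P),"t",s["time_s"],"yaw etc");go(None)
E
python3 st.py
```

```text
time_s: 6.6
eef_pos: [519.4, 228.3, 181.8]
ee_rot: [-0.0, 0.637, 0.771, -0.0]
force: [0.2, 0.6, -4.4]
grip_width: 0.13
grip_force: 57.9
F_bask [0.31, 0.53, -4.41] T [-0.01, 0.1, 0.05] dP [0.03, 0.68, 9.83] t 6.6 yaw etc
pos [519.4 228.3 181.8] yaw_y 0.1903 tilt [-2.e-04 -1.e-04 -1.e+00] F [ 0.21  0.58 -4.41] gw 11.1 gf 57.93992578983307 t 6.6
```

```bash
python3 -m crank '[[[0,0,-0.04,0,0,0,4],[0,0,-0.04,0,0,0,4],[0,0,-0.04,0,0,0,4],[0,-0.03,-0.04,0,0,0,4],[0,-0.03,0,0,0,0,4],[0,-0.03,0,0,0,0,4],[0,-0.03,0,0,0,0,4],[0,0,0,0,0,0,4]]]'; python3 st.py
```

```text
time_s: 7.4
eef_pos: [517.3, 227.8, 186.0]
ee_rot: [0.001, 0.637, 0.771, 0.001]
force: [5.2, 1.0, -4.7]
grip_width: 0.13
grip_force: 58.1
F_bask [5.33, -0.01, -4.68] T [0.04, -0.74, 0.02] dP [-2.13, 0.61, 14.03] t 7.4 yaw etc
pos [517.3 227.8 186. ] yaw_y 0.1901 tilt [ 2.5e-03  5.0e-04 -1.0e+00] F [ 5.24  1.   -4.68] gw 11.1 gf 58.08952510356903 t 7.4
```

```bash
for i in 1; do python3 -m crank '[[[0,0,-0.02,0,0,0,4],[0,0,-0.02,0,0,0,4],[0,0,-0.02,0,0,0,4],[0,0,-0.02,0,0,0,4],[0,0,-0.02,0,0,0,4],[0,0,-0.02,0,0,0,4],[0,0,-0.02,0,0,0,4],[0,0,0,0,0,0,4]]]'; done; python3 st.py
```

```text
time_s: 8.2
eef_pos: [517.1, 227.8, 189.0]
ee_rot: [0.0, 0.637, 0.771, 0.001]
force: [6.5, 1.4, -7.7]
grip_width: 0.128
grip_force: 58.0
F_bask [6.62, 0.2, -7.72] T [0.05, -0.72, 0.07] dP [-2.27, 0.63, 16.96] t 8.2 yaw etc
pos [517.1 227.8 189. ] yaw_y 0.1902 tilt [ 1.4e-03  4.0e-04 -1.0e+00] F [ 6.46  1.45 -7.72] gw 11.0 gf 58.02472114562988 t 8.2
```

```bash
python3 -m crank '[[[0,0,-0.02,0,0,0,4],[0,0,-0.02,0,0,0,4],[0,0,-0.02,0,0,0,4],[0,0,-0.02,0,0,0,4],[0,0,-0.02,0,0,0,4],[0,0,-0.02,0,0,0,4],[0,0,-0.02,0,0,0,4],[0,0,0,0,0,0,4]]]'; python3 st.py
```

```text
time_s: 9.0
eef_pos: [517.1, 227.8, 192.4]
ee_rot: [0.0, 0.637, 0.771, 0.001]
force: [7.5, 1.3, -7.6]
grip_width: 0.128
grip_force: 58.0
F_bask [7.59, -0.19, -7.64] T [0.08, -0.74, 0.07] dP [-2.3, 0.63, 20.42] t 9.0 yaw etc
pos [517.1 227.8 192.4] yaw_y 0.1901 tilt [ 1.3e-03  4.0e-04 -1.0e+00] F [ 7.48  1.25 -7.64] gw 11.0 gf 58.04562985897064 t 9.0
```

```bash
python3 -m crank '[[[0,0.01,-0.02,0,0,0,4],[0,0,-0.02,0,0,0,4],[0,0,-0.02,0,0,0,4],[0,0,-0.02,0,0,0,4],[0,0,-0.02,0,0,0,4],[0,0,-0.02,0,0,0,4],[0,0,-0.02,0,0,0,4],[0,0,0,0,0,0,4]]]'; python3 st.py
```

```text
time_s: 9.8
eef_pos: [517.2, 227.9, 196.1]
ee_rot: [0.0, 0.637, 0.771, 0.0]
force: [4.4, 0.9, -6.7]
grip_width: 0.129
grip_force: 58.2
F_bask [4.49, 0.04, -6.68] T [0.04, -0.49, 0.03] dP [-2.22, 0.68, 24.06] t 9.8 yaw etc
pos [517.2 227.9 196.1] yaw_y 0.1903 tilt [ 1.e-03  3.e-04 -1.e+00] F [ 4.41  0.88 -6.68] gw 11.1 gf 58.15573990345001 t 9.8
```

```bash
python3 -m crank '[[[0,0,-0.02,0,0,0,4],[0,0,-0.02,0,0,0,4],[0,0,-0.02,0,0,0,4],[0,0,-0.02,0,0,0,4],[0,0,-0.02,0,0,0,4],[0,0,-0.02,0,0,0,4],[0,0,0,0,0,0,4],[0,0,0,0,0,0,4]]]'; python3 st.py
```

```text
time_s: 10.6
eef_pos: [517.2, 227.8, 199.1]
ee_rot: [0.0, 0.637, 0.771, 0.0]
force: [6.5, 1.5, -6.9]
grip_width: 0.127
grip_force: 58.1
F_bask [6.63, 0.29, -6.9] T [0.08, -0.58, 0.01] dP [-2.26, 0.66, 27.07] t 10.6 yaw etc
pos [517.2 227.8 199.1] yaw_y 0.1902 tilt [ 9.e-04  2.e-04 -1.e+00] F [ 6.46  1.54 -6.9 ] gw 10.9 gf 58.137726187705994 t 10.6
```

```bash
python3 -m crank '[[[0,0,-0.02,0,0,0,4],[0,0,-0.02,0,0,0,4],[0,0,-0.02,0,0,0,4],[0,0,-0.02,0,0,0,4],[0,0,-0.02,0,0,0,4],[0,0,0,0,0,0,4],[0,0,0,0,0,0,4],[0,0,0,0,0,0,4]]]'; python3 st.py
```

```text
time_s: 11.4
eef_pos: [517.1, 227.8, 201.6]
ee_rot: [0.0, 0.637, 0.771, 0.0]
force: [5.9, 1.5, -6.2]
grip_width: 0.127
grip_force: 58.2
F_bask [6.04, 0.39, -6.22] T [0.07, -0.67, 0.03] dP [-2.29, 0.66, 29.64] t 11.4 yaw etc
pos [517.1 227.8 201.6] yaw_y 0.1902 tilt [ 9.e-04  2.e-04 -1.e+00] F [ 5.86  1.52 -6.22] gw 10.9 gf 58.20976495742798 t 11.4
```

```bash
python3 -m crank '[[[0,0,-0.02,0,0,0,4],[0,0,-0.02,0,0,0,4],[0,0,-0.02,0,0,0,4],[0,0,-0.02,0,0,0,4],[0,0,0,0,0,0,4],[0,0,0,0,0,0,4],[0,0,0,0,0,0,4],[0,0,0,0,0,0,4]]]'; python3 st.py
```

```text
time_s: 12.2
eef_pos: [517.1, 227.8, 203.7]
ee_rot: [0.0, 0.637, 0.771, 0.0]
force: [4.7, 0.7, -5.2]
grip_width: 0.13
grip_force: 58.2
F_bask [4.77, -0.19, -5.23] T [0.09, -0.6, 0.08] dP [-2.35, 0.68, 31.69] t 12.2 yaw etc
pos [517.1 227.8 203.7] yaw_y 0.1903 tilt [ 8.e-04  2.e-04 -1.e+00] F [ 4.73  0.71 -5.23] gw 11.1 gf 58.23042333126068 t 12.2
```

```bash
python3 -m crank '[[[0,0,-0.02,0,0,0,4],[0,0,-0.02,0,0,0,4],[0,0,-0.02,0,0,0,4],[0,0,-0.02,0,0,0,4],[0,0,0,0,0,0,4],[0,0,0,0,0,0,4],[0,0,0,0,0,0,4],[0,0,0,0,0,0,4]]]'; python3 st.py
```

```text
time_s: 13.0
eef_pos: [516.9, 227.8, 205.8]
ee_rot: [0.0, 0.637, 0.771, 0.0]
force: [6.0, 0.9, -5.8]
grip_width: 0.124
grip_force: 58.2
F_bask [6.03, -0.21, -5.85] T [-0.03, -0.58, 0.02] dP [-2.47, 0.67, 33.76] t 13.0 yaw etc
pos [516.9 227.8 205.8] yaw_y 0.1902 tilt [ 5.e-04  1.e-04 -1.e+00] F [ 5.97  0.93 -5.85] gw 10.6 gf 58.18276047706604 t 13.0
```

```bash
python3 -m crank '[[[0,0,-0.02,0,0,0,4],[0,0,-0.02,0,0,0,4],[0,0,-0.02,0,0,0,4],[0,0,-0.02,0,0,0,4],[0,0,0,0,0,0,4],[0,0,0,0,0,0,4],[0,0,0,0,0,0,4],[0,0,0,0,0,0,4]]]'; python3 st.py
```

```text
time_s: 13.8
eef_pos: [516.9, 227.8, 207.7]
ee_rot: [0.0, 0.637, 0.771, 0.0]
force: [4.7, 1.3, -5.3]
grip_width: 0.13
grip_force: 58.2
F_bask [4.86, 0.42, -5.32] T [0.06, -0.58, 0.04] dP [-2.51, 0.68, 35.68] t 13.8 yaw etc
pos [516.9 227.8 207.7] yaw_y 0.1902 tilt [ 3.e-04  1.e-04 -1.e+00] F [ 4.7   1.33 -5.32] gw 11.1 gf 58.16647231578827 t 13.8
```

```bash
python3 -m crank '[[[0,-0.01,-0.02,0,0,0,4],[0,0,-0.02,0,0,0,4],[0,0,-0.02,0,0,0,4],[0,0,0,0,0,0,4],[0,0,0,0,0,0,4],[0,0,0,0,0,0,4],[0,0,0,0,0,0,4],[0,0,0,0,0,0,4]]]'; python3 st.py
```

```text
time_s: 14.6
eef_pos: [516.6, 227.8, 209.4]
ee_rot: [0.0, 0.637, 0.771, 0.0]
force: [4.5, 0.0, -2.3]
grip_width: 0.13
grip_force: 58.6
F_bask [4.43, -0.82, -2.26] T [0.04, -0.66, 0.09] dP [-2.8, 0.7, 37.43] t 14.6 yaw etc
pos [516.6 227.8 209.4] yaw_y 0.1903 tilt [ 4.e-04  0.e+00 -1.e+00] F [ 4.51  0.03 -2.26] gw 11.1 gf 58.55981111526489 t 14.6
```

```bash
python3 -m crank '[[[0,0,-0.02,0,0,0,4],[0,0,-0.02,0,0,0,4],[0,0,-0.02,0,0,0,4],[0,0,0,0,0,0,4],[0,0,0,0,0,0,4],[0,0,0,0,0,0,4],[0,0,0,0,0,0,4],[0,0,0,0,0,0,4]]]'; python3 st.py
```

```text
time_s: 15.4
eef_pos: [516.4, 227.7, 210.7]
ee_rot: [-0.0, 0.637, 0.771, -0.0]
force: [-0.6, -0.5, -3.9]
grip_width: 0.134
grip_force: 58.7
F_bask [-0.71, -0.4, -3.92] T [0.01, -0.02, -0.0] dP [-3.0, 0.71, 38.71] t 15.4 yaw etc
pos [516.4 227.7 210.7] yaw_y 0.1903 tilt [-3.e-04 -1.e-04 -1.e+00] F [-0.62 -0.53 -3.92] gw 11.4 gf 58.67653727531433 t 15.4
```

The x resistance has vanished: the tip is passed at a lift of about 38 mm. Rising another 1.5 mm to mid-window, then drawing off.

```bash
python3 -m crank '[[[0,0,-0.03,0,0,0,4],[0,0,-0.03,0,0,0,4],[0,-0.03,0,0,0,0,4],[0,-0.03,0,0,0,0,4],[0,-0.03,0,0,0,0,4],[0,-0.03,0,0,0,0,4],[0,-0.03,0,0,0,0,4],[0,0,0,0,0,0,4]]]'; python3 st.py
```

```text
time_s: 16.2
eef_pos: [512.8, 227.0, 212.3]
ee_rot: [-0.0, 0.637, 0.771, -0.0]
force: [-0.3, -0.8, -2.8]
grip_width: 0.133
grip_force: 58.7
F_bask [-0.5, -0.73, -2.84] T [0.09, -0.06, 0.01] dP [-6.74, 0.71, 40.31] t 16.2 yaw etc
pos [512.8 227.  212.3] yaw_y 0.1903 tilt [-0. -0. -1.] F [-0.35 -0.81 -2.84] gw 11.3 gf 58.66030275821686 t 16.2
```

```bash
python3 -m crank '[[[0,-0.04,0,0,0,0,4],[0,-0.04,0,0,0,0,4],[0,-0.04,0,0,0,0,4],[0,-0.04,0,0,0,0,4],[0,-0.04,0,0,0,0,4],[0,-0.04,0,0,0,0,4],[0,-0.04,0,0,0,0,4],[0,0,0,0,0,0,4]]]'; python3 st.py
```

```text
time_s: 17.0
eef_pos: [505.8, 225.7, 212.3]
ee_rot: [-0.0, 0.637, 0.771, -0.0]
force: [-0.5, -0.4, -2.5]
grip_width: 0.13
grip_force: 58.7
F_bask [-0.6, -0.26, -2.52] T [0.02, 0.05, -0.02] dP [-13.77, 0.69, 40.32] t 17.0 yaw etc
pos [505.8 225.7 212.3] yaw_y 0.1903 tilt [-1.e-04 -0.e+00 -1.e+00] F [-0.54 -0.37 -2.52] gw 11.1 gf 58.65891873836517 t 17.0
```

```bash
python3 -m crank '[[[0,-0.1,0,0,0,0,4],[0,-0.2,0,0,0,0,4],[0,-0.3,0,0,0,0,4],[0,-0.3,0,0,0,0,4],[0,-0.4,0,0,0,0,4],[0,-0.4,-0.1,0,0,0,4],[0,-0.4,-0.3,0,0,0,4],[0,-0.3,-0.3,0,0,0,4]]]'; python3 -m crank '[[[0,0,-0.3,0,0,0.5,4],[0,0,-0.3,0,0,0.5,4],[0,0,-0.2,0,0,0.5,4],[0,0,-0.1,0,0,0.5,4],[0,0,0,0,0,0.5,4],[0,0,0,0,0,0.5,4],[0,0,0,0,0,0.5,4],[0,0,0,0,0,0.25,4]]]'
python3 - <<'E'
from h import *
go([640.3,-203.4,250])
cv2.imwrite("pics/e.png",np.vstack([capture("side"),capture("top")])[:, :] if 0 else np.hstack([cv2.resize(capture("side")[80:300,180:400],(400,400)),cv2.resize(capture("top")[130:300,130:300],(400,400))]))
E
```

```text
time_s: 17.8
eef_pos: [446.1, 214.2, 230.7]
ee_rot: [0.0, 0.637, 0.771, 0.0]
force: [-0.2, 0.1, -3.9]
grip_width: 0.126
grip_force: 58.7
time_s: 18.6
eef_pos: [446.8, 214.3, 253.1]
ee_rot: [0.0, 0.815, 0.579, 0.0]
force: [-0.7, 0.1, -3.9]
grip_width: 0.126
grip_force: 58.8
pos [446.8 214.3 253.1] yaw_y -0.3357 tilt [ 1.e-03  2.e-04 -1.e+00] F [-0.66  0.07 -3.85] gw 10.7 gf 58.78630220890045 t 18.6
units [-13.227  12.811   0.128]
```

View pics/e.png

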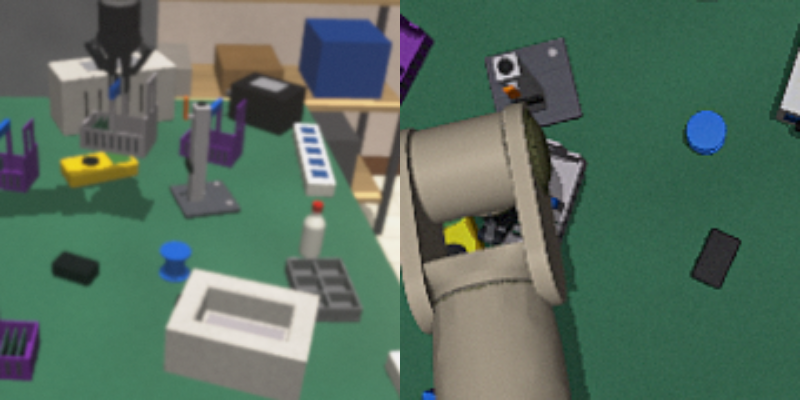

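The picture shows the basket upright in the gripper at (118,118), clear of the stand at (203,160); nothing else has moved. Carrying it to the cleaner.

```bash
python3 -m crank '[[[-0.3,0.3,0,0,0,0,4],[-0.5,0.5,0,0,0,0,4],[-0.6,0.58,0,0,0,0,4],[-0.6,0.58,0,0,0,0,4],[-0.6,0.58,0,0,0,0,4],[-0.6,0.58,0,0,0,0,4],[-0.6,0.58,0,0,0,0,4],[-0.6,0.58,0,0,0,0,4]]]'; python3 -m crank '[[[-0.6,0.58,0,0,0,0,4],[-0.6,0.58,0,0,0,0,4],[-0.6,0.58,0,0,0,0,4],[-0.6,0.58,0,0,0,0,4],[-0.6,0.58,0,0,0,0,4],[-0.6,0.58,0,0,0,0,4],[-0.6,0.58,0,0,0,0,4],[-0.6,0.58,0,0,0,0,4]]]'; python3 -m crank '[[[-0.6,0.58,0,0,0,0,4],[-0.6,0.58,0,0,0,0,4],[-0.6,0.58,0,0,0,0,4],[-0.6,0.58,0,0,0,0,4],[-0.6,0.58,0,0,0,0,4],[-0.4,0.38,0,0,0,0,4],[0,0,0,0,0,0,4],[0,0,0,0,0,0,4]]]'
python3 - <<'E'
from h import *
go([640.3,-203.4,215])
cv2.imwrite("pics/f.png",np.hstack([cv2.resize(capture("side")[160:310,245:380],(396,440)),cv2.resize(capture("top")[100:220,265:375],(403,440))]))
E
```

```text
time_s: 19.5
eef_pos: [512.6, 73.8, 252.5]
ee_rot: [0.0, 0.814, 0.58, 0.0]
force: [-0.6, 0.0, -3.8]
grip_width: 0.126
grip_force: 58.7
time_s: 20.3
eef_pos: [582.7, -77.6, 252.4]
ee_rot: [0.0, 0.814, 0.58, -0.0]
force: [0.0, 0.4, -3.5]
grip_width: 0.129
grip_force: 58.7
time_s: 21.1
eef_pos: [631.9, -183.2, 252.1]
ee_rot: [-0.0, 0.815, 0.58, -0.0]
force: [-0.5, 0.8, -3.7]
grip_width: 0.136
grip_force: 58.6
pos [ 631.9 -183.2  252.1] yaw_y -0.3332 tilt [-5.e-04  4.e-04 -1.e+00] F [-0.46  0.76 -3.71] gw 11.6 gf 58.64296495914459 t 21.1
units [-0.652  0.584  1.484]
```

View pics/f.png

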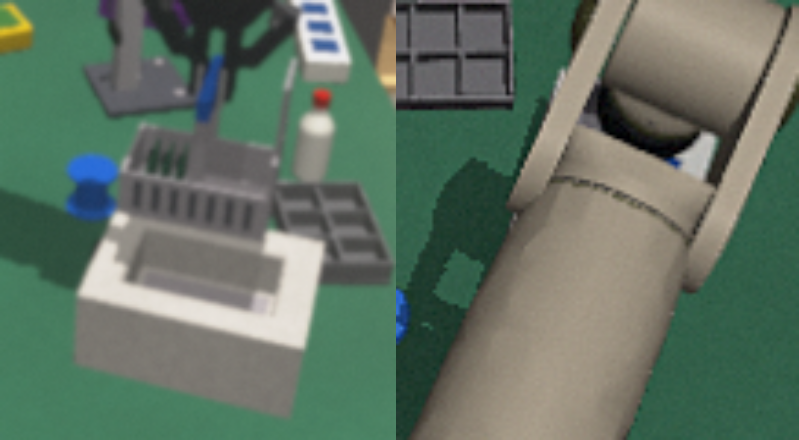

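f.png shows the basket at (205,180), upright, above and behind the well (200,270), blue bar at (210,90), nothing touched. Moving over the well, then checking with a model overlay.

```bash
python3 -m crank '[[[-0.1,0.1,0.1,0,0,0,4],[-0.1,0.1,0.2,0,0,0,4],[-0.1,0.1,0.3,0,0,0,4],[-0.1,0.1,0.3,0,0,0,4],[-0.1,0.1,0.3,0,0,0,4],[-0.09,0.08,0.3,0,0,0,4],[0,0,0.2,0,0,0,4],[0,0,0.2,0,0,0,4]]]'; python3 -m crank '[[[0,0,0,0,0,0,4],[0,0,0,0,0,0,4],[0,0,0,0,0,0,4],[0,0,0,0,0,0,4],[0,0,0,0,0,0,4],[0,0,0,0,0,0,4],[0,0,0,0,0,0,4],[0,0,0,0,0,0,4]]]'
python3 - <<'E'
from h import *
go([640.3,-203.4,202])
im=capture("side");cv2.imwrite("pics/side2.png",im);cv2.imwrite("pics/top2.png",capture("top"))
x0,y0,k=255,180,6
v=cv2.resize(im[y0:y0+95,x0:x0+110],None,fx=k,fy=k,interpolation=cv2.INTER_CUBIC)
s=sense();p=s["eef_pos"]
def dr(P,col):
    q=((proj("side",P)-[x0,y0]+.5)*k).astype(int);cv2.polylines(v,[q.reshape(-1,1,2)],True,col,1)
rect=lambda a,b,z:[[a,b,z],[a,-b,z],[-a,-b,z],[-a,b,z]]
dr(body(640.3,-203.4,-.3305,rect(100,75,85)),(0,0,255));dr(body(640.3,-203.4,-.3305,rect(70,45,85)),(0,0,255));dr(body(640.3,-203.4,-.3305,[[-100,-75,0],[100,-75,0],[100,-75,85],[-100,-75,85]]),(0,0,255))
zb=p[2]-103
for z in(zb,zb+45): dr(body(p[0],p[1],-.333,rect(65,40,z)),(0,255,255))
cv2.imwrite("pics/g.png",v)
E
```

```text
time_s: 22.0
eef_pos: [641.1, -201.8, 204.3]
ee_rot: [-0.0, 0.815, 0.58, -0.0]
force: [0.3, -0.9, -3.5]
grip_width: 0.132
grip_force: 58.7
time_s: 22.8
eef_pos: [641.1, -201.8, 204.8]
ee_rot: [0.0, 0.815, 0.58, -0.0]
force: [-0.6, 0.4, -3.5]
grip_width: 0.129
grip_force: 58.7
pos [ 641.1 -201.8  204.8] yaw_y -0.3333 tilt [ 0. -0. -1.] F [-0.63  0.43 -3.5 ] gw 11.0 gf 58.67922484874725 t 22.8
units [-0.071 -0.008  0.112]
```

View pics/g.png

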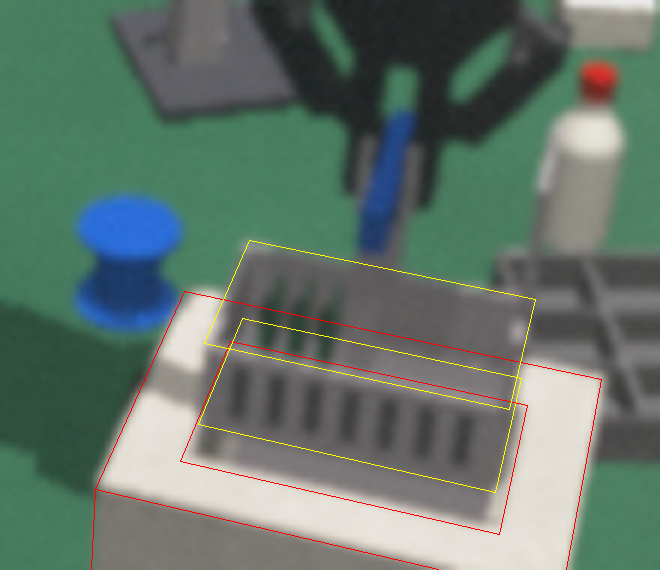

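The overlay (g.png) fits: the red rim lies on the cleaner, and the yellow basket outline sits within a pixel of the basket (small offset towards the camera, already allowed for). Lowering slowly by feel.

```bash
python3 -m crank '[[[0,0,0.08,0,0,0,4],[0,0,0.08,0,0,0,4],[0,0,0.08,0,0,0,4],[0,0,0.08,0,0,0,4],[0,0,0.08,0,0,0,4],[0,0,0.08,0,0,0,4],[0,0,0.08,0,0,0,4],[0,0,0.04,0,0,0,4]]]'; sed -i 's/\.19/-.332/g; s/\[519.5,227.6,172\]/[641.1,-201.8,0]/' st.py; python3 st.py
```

```text
time_s: 23.7
eef_pos: [641.0, -201.7, 189.5]
ee_rot: [-0.0, 0.815, 0.58, -0.0]
force: [-0.4, -0.2, -4.2]
grip_width: 0.123
grip_force: 58.7
F_bask [-0.28, -0.26, -4.15] T [-0.03, -0.01, 0.03] dP [-0.1, 0.04, 189.51] t 23.7 yaw etc
pos [ 641.  -201.7  189.5] yaw_y -0.3333 tilt [-3.e-04  1.e-04 -1.e+00] F [-0.35 -0.15 -4.15] gw 10.5 gf 58.730419278144836 t 23.7
```

```bash
python3 -m crank '[[[0,0,0.02,0,0,0,4],[0,0,0.02,0,0,0,4],[0,0,0.02,0,0,0,4],[0,0,0.02,0,0,0,4],[0,0,0.02,0,0,0,4],[0,0,0.02,0,0,0,4],[0,0,0.02,0,0,0,4],[0,0,0.02,0,0,0,4]]]'; python3 st.py
```

```text
time_s: 24.5
eef_pos: [641.9, -201.5, 187.9]
ee_rot: [0.001, 0.815, 0.58, 0.001]
force: [0.9, 3.6, 11.2]
grip_width: 0.126
grip_force: 60.7
F_bask [-0.36, 3.68, 11.23] T [0.51, 0.39, -0.07] dP [0.66, 0.51, 187.9] t 24.5 yaw etc
pos [ 641.9 -201.5  187.9] yaw_y -0.333 tilt [ 0.0036 -0.001  -1.    ] F [ 0.86  3.6  11.23] gw 10.8 gf 60.72798013687134 t 24.5
```

```bash
python3 -m crank '[[[0,0,-0.1,0,0,0,4],[0,0,-0.1,0,0,0,4],[0.03,0.03,0,0,0,0,4],[0.03,0.03,0,0,0,0,4],[0,0,0,0,0,0,4],[0,0,0,0,0,0,4],[0,0,0,0,0,0,4],[0,0,0,0,0,0,4]]]'; python3 st.py;  python3 -m crank '[[[0,0,0.04,0,0,0,4],[0,0,0.04,0,0,0,4],[0,0,0.03,0,0,0,4],[0,0,0.03,0,0,0,4],[0,0,0.02,0,0,0,4],[0,0,0.02,0,0,0,4],[0,0,0,0,0,0,4],[0,0,0,0,0,0,4]]]'; python3 st.py
```

```text
time_s: 25.3
eef_pos: [643.0, -200.9, 190.7]
ee_rot: [-0.0, 0.815, 0.58, -0.0]
force: [1.2, -0.5, -3.7]
grip_width: 0.13
grip_force: 58.7
F_bask [1.25, -0.07, -3.73] T [-0.02, -0.01, 0.02] dP [1.45, 1.48, 190.73] t 25.3 yaw etc
pos [ 643.  -200.9  190.7] yaw_y -0.3334 tilt [-1.e-04  0.e+00 -1.e+00] F [ 1.16 -0.47 -3.73] gw 11.1 gf 58.66559386253357 t 25.3
time_s: 26.1
eef_pos: [643.0, -200.8, 186.3]
ee_rot: [-0.0, 0.815, 0.58, -0.0]
force: [0.3, 0.0, -3.6]
grip_width: 0.129
grip_force: 58.7
F_bask [0.29, 0.11, -3.55] T [-0.04, -0.02, -0.03] dP [1.47, 1.52, 186.29] t 26.1 yaw etc
pos [ 643.  -200.8  186.3] yaw_y -0.3333 tilt [-0. -0. -1.] F [ 0.31  0.01 -3.55] gw 11.0 gf 58.66455316543579 t 26.1
```

No contact now, and it is lower than before. Continuing.

```bash
python3 -m crank '[[[0,0,0.02,0,0,0,4],[0,0,0.02,0,0,0,4],[0,0,0.02,0,0,0,4],[0,0,0.02,0,0,0,4],[0,0,0.02,0,0,0,4],[0,0,0.02,0,0,0,4],[0,0,0,0,0,0,4],[0,0,0,0,0,0,4]]]'; python3 st.py
```

```text
time_s: 26.9
eef_pos: [643.0, -200.9, 183.3]
ee_rot: [0.0, 0.815, 0.58, 0.0]
force: [0.1, -0.7, -3.4]
grip_width: 0.128
grip_force: 58.7
F_bask [0.31, -0.66, -3.44] T [-0.02, 0.07, 0.01] dP [1.48, 1.51, 183.31] t 26.9 yaw etc
pos [ 643.  -200.9  183.3] yaw_y -0.3333 tilt [ 1.e-04 -0.e+00 -1.e+00] F [ 0.07 -0.72 -3.44] gw 11.0 gf 58.66482138633728 t 26.9
```

```bash
python3 -m crank '[[[0,0,0.02,0,0,0,4],[0,0,0.02,0,0,0,4],[0,0,0.02,0,0,0,4],[0,0,0.02,0,0,0,4],[0,0,0.02,0,0,0,4],[0,0,0.02,0,0,0,4],[0,0,0,0,0,0,4],[0,0,0,0,0,0,4]]]'; python3 st.py
```

```text
time_s: 27.7
eef_pos: [643.0, -200.9, 180.3]
ee_rot: [-0.0, 0.815, 0.58, -0.0]
force: [-0.4, -0.0, -2.8]
grip_width: 0.126
grip_force: 58.7
F_bask [-0.39, -0.18, -2.82] T [-0.02, 0.1, 0.03] dP [1.46, 1.48, 180.28] t 27.7 yaw etc
pos [ 643.  -200.9  180.3] yaw_y -0.3333 tilt [-1.e-04 -0.e+00 -1.e+00] F [-0.43 -0.04 -2.82] gw 10.8 gf 58.66513431072235 t 27.7
```

```bash
python3 -m crank '[[[0,0,0.05,0,0,0,4],[0,0,0.05,0,0,0,4],[0,0,0.05,0,0,0,4],[0,0,0.05,0,0,0,4],[0,0,0.05,0,0,0,4],[0,0,0.05,0,0,0,4],[0,0,0.05,0,0,0,4],[0,0,0.05,0,0,0,4]]]'; python3 st.py
```

```text
time_s: 28.5
eef_pos: [643.0, -200.8, 170.2]
ee_rot: [0.0, 0.815, 0.58, 0.0]
force: [-0.2, -0.3, -3.6]
grip_width: 0.129
grip_force: 58.7
F_bask [-0.1, -0.33, -3.63] T [-0.0, -0.02, -0.03] dP [1.48, 1.53, 170.18] t 28.5 yaw etc
pos [ 643.  -200.8  170.2] yaw_y -0.3333 tilt [ 0.  0. -1.] F [-0.2  -0.28 -3.63] gw 11.0 gf 58.66586744785309 t 28.5
```

```bash
python3 -m crank '[[[0,0,0.05,0,0,0,4],[0,0,0.05,0,0,0,4],[0,0,0.05,0,0,0,4],[0,0,0.05,0,0,0,4],[0,0,0.05,0,0,0,4],[0,0,0.05,0,0,0,4],[0,0,0.05,0,0,0,4],[0,0,0.05,0,0,0,4]]]'; python3 st.py
```

```text
time_s: 29.3
eef_pos: [643.0, -200.8, 160.2]
ee_rot: [-0.0, 0.815, 0.58, -0.0]
force: [-0.6, -0.2, -3.0]
grip_width: 0.129
grip_force: 58.7
F_bask [-0.54, -0.4, -2.98] T [-0.05, 0.02, 0.03] dP [1.47, 1.52, 160.18] t 29.3 yaw etc
pos [ 643.  -200.8  160.2] yaw_y -0.3333 tilt [-0.  0. -1.] F [-0.64 -0.2  -2.98] gw 11.0 gf 58.66598904132843 t 29.3
```

```bash
python3 -m crank '[[[0,0,0.05,0,0,0,4],[0,0,0.05,0,0,0,4],[0,0,0.05,0,0,0,4],[0,0,0.05,0,0,0,4],[0,0,0.05,0,0,0,4],[0,0,0.05,0,0,0,4],[0,0,0.05,0,0,0,4],[0,0,0.05,0,0,0,4]]]'; python3 st.py
```

```text
time_s: 30.1
eef_pos: [643.0, -200.8, 150.2]
ee_rot: [0.0, 0.815, 0.58, 0.0]
force: [-0.3, 0.0, -3.0]
grip_width: 0.128
grip_force: 58.7
F_bask [-0.28, -0.07, -2.96] T [0.0, -0.02, 0.02] dP [1.48, 1.53, 150.19] t 30.1 yaw etc
pos [ 643.  -200.8  150.2] yaw_y -0.3333 tilt [ 0. -0. -1.] F [-0.28  0.03 -2.96] gw 11.0 gf 58.666226863861084 t 30.1
```

Free all the way so far. The floor is about 12 mm lower, so going gently.

```bash
python3 -m crank '[[[0,0,0.05,0,0,0,4],[0,0,0.05,0,0,0,4],[0,0,0.05,0,0,0,4],[0,0,0.05,0,0,0,4],[0,0,0.04,0,0,0,4],[0,0,0.04,0,0,0,4],[0,0,0.04,0,0,0,4],[0,0,0.03,0,0,0,4]]]'; python3 st.py
```

```text
time_s: 30.9
eef_pos: [643.0, -200.8, 141.4]
ee_rot: [-0.0, 0.815, 0.58, -0.0]
force: [-0.9, -0.6, -3.4]
grip_width: 0.127
grip_force: 58.7
F_bask [-0.66, -0.89, -3.42] T [0.01, 0.04, 0.05] dP [1.44, 1.53, 141.43] t 30.9 yaw etc
pos [ 643.  -200.8  141.4] yaw_y -0.3333 tilt [-1.e-04  1.e-04 -1.e+00] F [-0.91 -0.62 -3.42] gw 10.8 gf 58.66473376750946 t 30.9
```

```bash
python3 -m crank '[[[0,0,0.02,0,0,0,4],[0,0,0.02,0,0,0,4],[0,0,0.02,0,0,0,4],[0,0,0.02,0,0,0,4],[0,0,0.02,0,0,0,4],[0,0,0.02,0,0,0,4],[0,0,0,0,0,0,4],[0,0,0,0,0,0,4]]]'; python3 st.py
```

```text
time_s: 31.7
eef_pos: [643.0, -200.8, 138.6]
ee_rot: [0.0, 0.815, 0.58, -0.0]
force: [-0.3, -0.5, -3.3]
grip_width: 0.13
grip_force: 58.7
F_bask [-0.16, -0.61, -3.34] T [-0.02, -0.01, 0.01] dP [1.47, 1.51, 138.56] t 31.7 yaw etc
pos [ 643.  -200.8  138.6] yaw_y -0.3333 tilt [-0. -0. -1.] F [-0.35 -0.52 -3.34] gw 11.1 gf 58.72169494628906 t 31.7
```

```bash
python3 -m crank '[[[0,0,0.015,0,0,0,4],[0,0,0.015,0,0,0,4],[0,0,0.015,0,0,0,4],[0,0,0.015,0,0,0,4],[0,0,0,0,0,0,4],[0,0,0,0,0,0,4],[0,0,0,0,0,0,4],[0,0,0,0,0,0,4]]]'; python3 st.py
```

```text
time_s: 32.5
eef_pos: [643.3, -200.9, 138.3]
ee_rot: [0.001, 0.815, 0.58, 0.0]
force: [-0.5, 1.2, 5.6]
grip_width: 0.125
grip_force: 60.1
F_bask [-0.9, 0.96, 5.62] T [0.17, 0.48, -0.02] dP [1.75, 1.56, 138.33] t 32.5 yaw etc
pos [ 643.3 -200.9  138.3] yaw_y -0.3332 tilt [ 1.4e-03 -7.0e-04 -1.0e+00] F [-0.54  1.2   5.62] gw 10.7 gf 60.050872564315796 t 32.5
```

On the floor at 138 mm as predicted, with light contact. Letting go gradually, then retreating straight up.

```bash
python3 -m crank '[[[0,0,0,0,0,0,9],[0,0,0,0,0,0,10],[0,0,0,0,0,0,11],[0,0,0,0,0,0,12],[0,0,0,0,0,0,13],[0,0,0,0,0,0,15],[0,0,0,0,0,0,18],[0,0,0,0,0,0,22]]]' 20; python3 -m crank '[[[0,0,0,0,0,0,28],[0,0,0,0,0,0,34],[0,0,0,0,0,0,40],[0,0,0,0,0,0,40],[0,0,0,0,0,0,40],[0,0,-0.05,0,0,0,40],[0,0,-0.1,0,0,0,40],[0,0,-0.15,0,0,0,40]]]'; python3 st.py
```

```text
time_s: 33.3
eef_pos: [642.9, -200.8, 136.8]
ee_rot: [-0.0, 0.815, 0.58, -0.0]
force: [-0.5, 0.2, 0.2]
grip_width: 0.255
grip_force: 0.0
time_s: 34.1
eef_pos: [642.9, -200.8, 144.7]
ee_rot: [-0.0, 0.815, 0.58, -0.0]
force: [0.6, -0.6, 0.2]
grip_width: 0.466
grip_force: 0.0
F_bask [0.72, -0.38, 0.19] T [-0.06, 0.07, -0.0] dP [1.42, 1.52, 144.69] t 34.1 yaw etc
pos [ 642.9 -200.8  144.7] yaw_y -0.3332 tilt [-2.e-04  1.e-04 -1.e+00] F [ 0.55 -0.59  0.19] gw 39.8 gf 0.0 t 34.1
```

```bash
python3 -m crank '[[[0,0,-0.2,0,0,0,40],[0,0,-0.4,0,0,0,40],[0,0,-0.8,0,0,0,40],[0,0,-0.8,0,0,0,40],[0,0,-0.8,0,0,0,40],[0,0,-0.8,0,0,0,40],[0,0,-0.8,0,0,0,40],[0,0,-0.4,0,0,0,40]]]';  python3 -m crank '[[[0,-0.8,0,0,0,0,40],[0,-0.8,0,0,0,0,40],[0,-0.8,0,0,0,0,40],[0,-0.8,0,0,0,0,40],[0,-0.8,0,0,0,0,40],[0,-0.8,0,0,0,0,40],[0,-0.8,0,0,0,0,40],[0,0,0,0,0,0,40]]]'
python3 - <<'E'
from h import *
a=capture("side");b=capture("top")
cv2.imwrite("pics/z.png",np.hstack([cv2.resize(a[150:300,230:380],(400,400)),cv2.resize(b[100:250,240:390],(400,400))]))
E
```

```text
time_s: 34.9
eef_pos: [643.3, -200.9, 272.3]
ee_rot: [0.002, 0.815, 0.58, 0.001]
force: [-0.6, 1.0, -0.4]
grip_width: 0.467
grip_force: 0.0
time_s: 35.7
eef_pos: [509.5, -154.4, 270.2]
ee_rot: [0.0, 0.815, 0.58, 0.0]
force: [0.4, -0.4, 0.1]
grip_width: 0.469
grip_force: 0.0
```

View pics/z.png

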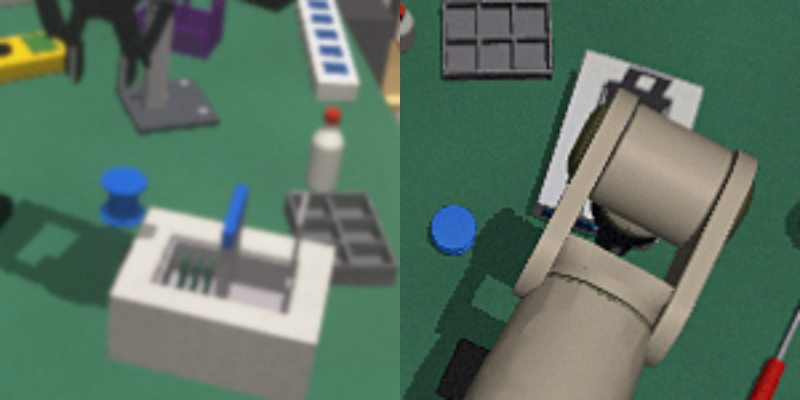

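The picture shows the basket sunk in the well with its rim below the cleaner's top (225,275), the blue bar upright at (235,215), the bystanders in place and the gripper clear.

```bash
python3 -c "
from rig import *
print(finish_job())"
```

```text
the job is handed in; nothing more can be done
None
```

The basket came off the hook in light contact (about 8 N or less sideways) and was let go on the floor of the cleaner's well, where the last picture shows it upright with its rim below the cleaner's top; on the way in it touched the mouth of the well once (about 15 N), so I lifted it, moved it about 1.5 mm each way, and it went in freely; I handed the job in at about 36 s, and no verdict was shown.

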